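# Lay a tasting place in the wine cellar

### The arm

A 6-joint arm with a two-finger parallel gripper is mounted at the origin on the work surface. World frame = base frame: x ahead of the robot, y to its left, z up, the work surface at z = 0. Lengths are in m, angles in degrees, forces in N, time in s.
With the tool pointing down it reaches from about 0.35 to 0.875 m from the base axis. Payload 4.2 kg.
Tool frame: the origin (TCP) lies midway between the tips of the shut fingers; the grasp point (between the pads) lies 19 mm behind it; z points along the fingers, y is the line along which they close (so a half turn about z gives the same grasp; the last joint's range is limited). The gripper opens to 87 mm and grips with 3 to 60 N. Pads are 19 mm wide; open, the fingers measure 117 mm over their backs; the gripper's body (75 mm by 190 mm) begins 51 mm behind the grasp point.
Start: joints at [-60.069, 22.042, 0.453, 0, -68.411, -14.817], TCP at [0.163, -0.603, 0.223] pointing down, gripper open.
Joint ranges: [-179.83, 179.83], [-69.29, 118.12], [-61.27, 80.66], [-181.25, 117.63], [-171.15, -9.14], [-177.46, 177.46]. Speed limits (degrees/s): [159.86, 159.86, 180, 180, 180, 180].

### API

Orientations are given as [roll, pitch, yaw] about the fixed x, y, z axes, in that order (R = Rz(yaw) Ry(pitch) Rx(roll)).
In Python, from workcell import env gives the robot as it stands. The module is installed in compiled form; this text tells all that it offers. Calls block until the motion is done:
- env.goto(position, orientation): joint-space move of the TCP to a pose.
- env.move_straight(position, rotation=None, rate=0.15, force_limit=None): straight line of the TCP; rotation=None keeps the orientation; rate is the mean speed in m/s. With force_limit (N) it stops when the force on the tool has changed by that much, and returns True; else False.
- env.set_joints(angles): joint-space move.
- env.gripper_to(opening, grasp_force=None): opening from 0.0 (shut) to 1.0 (fully open); grasp_force is the grip in N (None keeps the last); returns when the fingers have stopped.
- env.dwell(seconds).
- env.inverse_kinematics(position, orientation): joint angles nearest the present ones, or None.
- env.read_state(): the state.
- env.grab_frame(name): name is "scene" or "top" or "wrist"; returns a dict with "image" (480x640x3 uint8, blue, green, red), "fx", "fy", "cx", "cy" (pixels), "D" ([k1, k2, p1, p2, k3] as OpenCV has them; the pictures are not rectified), "position" and "orientation" of the camera in the world. Camera axes: x right, y up, looking along -z (the intrinsics and any distortion apply to the point x, -y, -z); pixel columns grow to the right and rows downward; lengths in m; the calibration is good to about 2 mm. A picture is of the moment at which its call begins. There is no depth.
A pose or a line that the arm cannot do raises env.Unreachable and nothing moves.
- env.close_job(): hands the job in; it is judged then, once.
Trained networks look in a picture, given as the dict that the camera call returned (one of the last four; its "shot" number tells which), for a name from the list of things; names that differ only in an ending like _2 or _b are one class to them, and where a whole thing is asked for, a point or a joint stands for the part that bears it (a point fixed in the world has none). Each returns a list of dicts, best first, with "score" (0 to 1); they miss things now and then, are a little off and sometimes report something else, mostly with a low value. They report only what shows in the picture. A call takes as long as a camera call. They do not tell look-alikes from the thing itself.
- env.search_frame(picture, thing): "xyz" ([x, y, z] in m, in world coordinates, good to about 4 mm: the middle of the surface that is visible of it).
- env.trace(picture, thing): "mask" (480x640 bool, what is visible of it).
The state is a dict: "clock": time; "joint_positions": joint angles; "qvel": joint speeds; "joint_torque": joint torques, N m; "position": TCP position; "tool_rot": TCP orientation; "force": force on the tool from outside, world axes, zero at the start; "wrist_torque": the same for the moment, N m; "opening": opening from 0.0 (shut) to 1.0 (fully open); "finger_force": force on a finger pad.
Only numpy, scipy, OpenCV 4.12 (cv2) and the standard library are available. Lean on these libraries where they do the work, as an engineer would, in place of code of your own. Each camera call takes 0.05 s, during which the arm holds its last target. There are 200 camera calls.

### The job

Lay the tasting place: stand the half bottle in the middle of the square slate, the small white tumbler on the near cork disc of the oak board with its wooden lid centred on top, and the steel spit cup behind it on the far cork disc. Lay the corkscrew flat on the counter between the bottle and the tumbler, well clear of both, crosswise to the line from one to the other and with its middle about on that line. Knock nothing over, and leave the lantern, the jar of corks and the mallet where they are.

Things in the scene. Friction and masses are not known exactly. Their poses are not given: they have to be found in the camera images.
- half_bottle: upright dark green closed half bottle with a paper label and black neck, loose, about 0.65 kg, 225 mm tall; body 60 mm in diameter up to 125 mm, then a shoulder, neck 28 mm in diameter from 160 mm up to the top. Origin: centre of the underside, z up the bottle. It can be lifted by the neck from above.
- tumbler: small open white ceramic tumbler, straight-sided, 56 mm outside diameter, 75 mm tall, wall 4 mm, loose, about 0.16 kg, standing upright. Origin: centre of the underside, z up.
- spit_cup: taller open steel spit cup, straight-sided, 62 mm outside diameter, 105 mm tall, wall 3 mm, loose, about 0.2 kg, standing upright. Origin: centre of the underside, z up.
- lid: flat round wooden lid for the tumbler, disc 68 mm in diameter and 8 mm thick with a flat underside, on it a central upright knob 18 mm in diameter and 28 mm tall (top at 36 mm), loose, about 0.06 kg. Starts lying knob up on the counter. Origin: centre of the underside, z up.
- corkscrew: closed waiter's corkscrew, a flat bar of dark wood with steel ends, 110 mm long, 16 mm wide, 14 mm high, loose, about 0.1 kg, lying on the counter. Origin: centre of the underside; x along its length (either way round is the same), y across its width, z up.
- slate: square dark slate tile lying flat, 100 x 100 mm, 8 mm thick, fixed to the counter. Origin: centre of the underside, z up; sides along x and y.
- glass_board: oblong oak board lying flat, 200 x 110 mm, 12 mm thick, fixed to the counter, with two cork discs 80 mm in diameter let in level with its top. Origin: centre of the underside; x along its length pointing away from the robot, z up. The disc centres lie on its long axis: the near one (nearer to the robot) at x = -55 mm, the far one at x = +55 mm.
- lantern: bystander: small lantern with dark steel foot and roof, 82 mm in diameter, 162 mm tall with its handle, loose, beyond the work. Origin: centre of the underside.
- cork_jar: bystander: glass jar full of corks, 104 mm in diameter, 125 mm tall, loose, beyond the work. Origin: centre of the underside.
- mallet: bystander: rubber mallet lying on the counter beyond the work, head 48 mm thick and 90 mm long, wooden handle reaching 212 mm from the head's centre along its -x. Origin: under the centre of the head.
There are look-alikes about, which are no part of the job. Leave any blue look-alike of the spit_cup alone.

How it is judged (in metres and radians):
At the end, for the whole second after the job is handed in: Bottle within 15 mm of slate centre; tumbler on near, spit cup on far disc, 13 mm each way; lid on tumbler, 9 mm; corkscrew on counter, bottle and tumbler on opposite sides, in its frame over 90 mm off across, under 45 mm along; all upright (0.1 rad), at rest (horizontal distance between half_bottle and slate below 0.015 m and z of half_bottle in the frame of slate between 0.005 and 0.011 m and x of tumbler in the frame of glass_board between -0.068 and -0.042 m and y of tumbler in the frame of glass_board between -0.013 and 0.013 m and z of tumbler in the frame of glass_board between 0.009 and 0.015 m and x of spit_cup in the frame of glass_board between 0.042 and 0.068 m and y of spit_cup in the frame of glass_board between -0.013 and 0.013 m and z of spit_cup in the frame of glass_board between 0.009 and 0.015 m and horizontal distance between lid and tumbler below 0.009 m and z of lid in the frame of tumbler between 0.072 and 0.079 m and ((y of half_bottle in the frame of corkscrew above 0.09 m and y of tumbler in the frame of corkscrew below -0.09 m) or (y of tumbler in the frame of corkscrew above 0.09 m and y of half_bottle in the frame of corkscrew below -0.09 m)) and x of half_bottle in the frame of corkscrew between -0.045 and 0.045 m and x of tumbler in the frame of corkscrew between -0.045 and 0.045 m and height (world z) of corkscrew between -0.003 and 0.004 m and angle between each of half_bottle, tumbler, spit_cup, lid, corkscrew's own z axis and vertical below 0.1 rad and linear speed of each of half_bottle, tumbler, spit_cup, lid, corkscrew below 0.02 m/s); the robot touches nothing.
It fails at once if the half bottle, tumbler or spit cup is knocked over (angle between any of half_bottle, tumbler, spit_cup's own z axis and vertical above 0.7 rad).
It fails at once if the lantern, the jar of corks or the mallet is moved by more than 30 mm (distance of any of lantern, cork_jar, mallet from where it was at the start of the episode above 0.03 m).
It also fails if it takes over 136 s, if anything falls off the work surface, if the arm or the gripper's body presses on something with over 40 N, if the wrist force passes 120 N, or if a joint passes its speed limit or range.

## Working session

There is one attempt and no reset: what is moved stays moved. The work goes in short steps, each a Python script; the robot and the scene stay as the last script left them, time stands still between calls to the robot, and variables do not carry over. Pictures are saved under pics/ and viewed, at most 14 in all, crops included, and the job is handed in when it is done.

```bash
mkdir -p pics
cat > h.py <<'E'
import numpy as np, cv2
from scipy.spatial.transform import Rotation as R
from workcell import env
THINGS="half_bottle tumbler spit_cup lid corkscrew slate glass_board lantern cork_jar mallet".split()
def rot(f): return R.from_euler('xyz',f["orientation"],degrees=True).as_matrix()
def K(f): return np.array([[f["fx"],0,f["cx"]],[0,f["fy"],f["cy"]],[0,0,1.]]),np.array(f["D"],float)
def pix2plane(f,uv,z):
    k,d=K(f); p=cv2.undistortPoints(np.array(uv,float).reshape(-1,1,2),k,d).reshape(-1,2)
    r=np.c_[p[:,0],-p[:,1],-np.ones(len(p))]@rot(f).T; c=np.array(f["position"])
    return c+r*((z-c[2])/r[:,2])[:,None]
def project(f,P):
    k,d=K(f); q=(np.atleast_2d(P)-np.array(f["position"]))@rot(f)
    return cv2.projectPoints(q*[1,-1,-1],np.zeros(3),np.zeros(3),k,d)[0].reshape(-1,2)
E
python3 - <<'E'
from h import *
for n in ("top","scene"):
    f=env.grab_frame(n); cv2.imwrite(f"pics/{n}0.png",f["image"]); print(n,f["position"],f["orientation"],f["fx"])
    for t in THINGS:
        for d in env.search_frame(f,t):
            if d["score"]>.2: print(t,round(d["score"],2),np.round(d["xyz"],3),project(f,d["xyz"]).round())
print(env.read_state())
E
```

```text
top [0.49645947 0.01899622 1.16355309] [  6.52402681  -0.72979291 -88.56336378] 529.617733186834
half_bottle 0.82 [ 0.588 -0.368  0.134] [[515. 264.]]
tumbler 0.59 [0.444 0.405 0.044] [[131. 327.]]
spit_cup 0.94 [0.694 0.433 0.06 ] [[123. 207.]]
spit_cup 0.65 [0.584 0.396 0.06 ] [[137. 259.]]
lid 0.8 [ 0.453 -0.375  0.008] [[498. 331.]]
corkscrew 0.74 [0.678 0.036 0.014] [[311. 223.]]
corkscrew 0.25 [ 0.46  -0.375  0.011] [[498. 327.]]
slate 0.72 [ 0.508 -0.187  0.006] [[412. 303.]]
slate 0.7 [ 0.712 -0.241  0.122] [[449. 201.]]
slate 0.67 [0.533 0.19  0.011] [[238. 287.]]
glass_board 0.87 [0.535 0.191 0.013] [[238. 286.]]
lantern 0.72 [ 0.712 -0.239  0.118] [[448. 201.]]
cork_jar 0.62 [0.718 0.234 0.122] [[213. 192.]]
mallet 0.84 [ 0.792 -0.023  0.027] [[340. 171.]]
scene [ 1.11008876 -0.35040356  0.89777665] [36.12084866 -0.25925746 53.79667113] 509.8907538396258
half_bottle 0.72 [ 0.613 -0.382  0.124] [[121. 331.]]
tumbler 0.6 [0.456 0.388 0.053] [[395. 131.]]
spit_cup 0.88 [0.6   0.37  0.066] [[431. 164.]]
spit_cup 0.85 [0.695 0.405 0.071] [[472. 181.]]
corkscrew 0.93 [0.678 0.03
[... 352 characters left out ...]
 328.]]
{'clock': 1.1, 'joint_positions': array([-6.00667099e+01,  2.20398054e+01,  4.54082619e-01, -8.70060586e-04,
       -6.84127346e+01, -1.48179238e+01]), 'qvel': array([ 0.02652952, -0.0126833 , -0.09643052, -0.16024832, -0.1060509 ,
       -0.00540791]), 'joint_torque': array([-1.77540428e-04, -3.90478528e+01,  1.87621880e+01,  4.22434241e+00,
        1.55595993e-02,  2.33541229e-06]), 'position': array([ 0.16301295, -0.60334479,  0.22257755]), 'tool_rot': array([-1.79998716e+02,  1.17666780e-03, -1.64884954e+02]), 'force': array([-0.04648332, -0.59895205,  0.05657576]), 'wrist_torque': array([ 0.04253644, -0.00510401, -0.01123208]), 'finger_force': 0.0, 'opening': 0.9968992093727304}
```

View pics/top0.png

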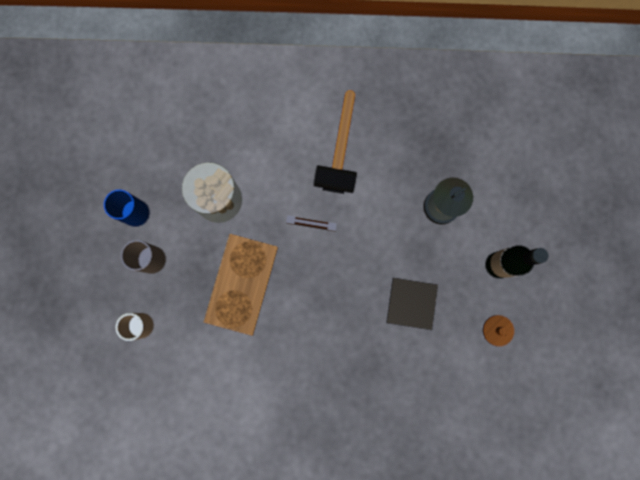

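Run:
```python
from h import *
im=cv2.imread("pics/scene0.png"); a=im[80:240,340:520]
b=cv2.imread("pics/top0.png")[170:350,80:280]
cv2.imwrite("pics/crop1.png",np.hstack([cv2.resize(a,(400,356)),cv2.resize(b,(396,356))]))
```

```text
(no output)
```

View pics/crop1.png

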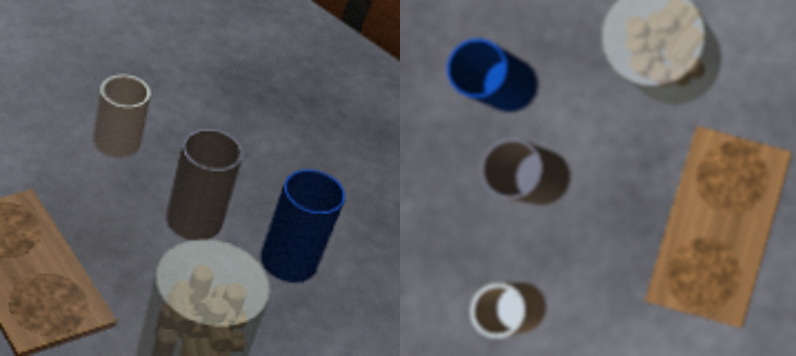

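The white tumbler is at (131,327). There are two spit cup candidates: blue at (123,207) and grey steel at (137,259). The crop confirms the grey one is the cup, and the blue one stays put. Slate is at (412,303), board at (241,284), corkscrew at (311,223), lid at (498,331) and bottle at about (515,262). Next I'll fit models to the masks to get precise poses.

```bash
cat >> h.py <<'E'
from scipy.optimize import minimize
def ring(r,z,n=40):
    a=np.linspace(0,2*np.pi,n,endpoint=False); return np.c_[r*np.cos(a),r*np.sin(a),0*a+z]
def cyl(*rz): return [np.r_[ring(*rz[i]),ring(*rz[i+1])] for i in range(len(rz)-1)]
def box(l,w,h): return [np.array([[x,y,z] for x in (-l/2,l/2) for y in (-w/2,w/2) for z in (0,h)])]
MODEL=dict(half_bottle=cyl((.03,0),(.03,.125),(.014,.16),(.014,.225)),tumbler=cyl((.028,0),(.028,.075)),
 spit_cup=cyl((.031,0),(.031,.105)),lid=cyl((.034,0),(.034,.008))+cyl((.009,.008),(.009,.036)),
 corkscrew=box(.11,.016,.014),slate=box(.1,.1,.008),glass_board=box(.2,.11,.012))
def silhouette(f,t,p,z0):
    m=np.zeros((480,640),np.uint8); c,s=np.cos(p[2]),np.sin(p[2]); Rz=np.array([[c,-s,0],[s,c,0],[0,0,1]])
    big=np.zeros((960,1280),np.uint8)
    for h in MODEL[t]:
        q=project(f,h@Rz.T+[p[0],p[1],z0])
        hull=cv2.convexHull(((q+.5)*2-.5).astype(np.float32))
        cv2.fillPoly(big,[np.round(hull*16).astype(np.int32)],255,lineType=cv2.LINE_AA,shift=4)
    return cv2.resize(big,(640,480),interpolation=cv2.INTER_AREA)/255.
def fit(fm,t,p0,z0=0.):
    """fm: list of (frame, mask); returns x,y,yaw and IoU"""
    def cost(p):
        v=0
        for f,m in fm:
            s=silhouette(f,t,p,z0); v+=1-np.minimum(s,m).sum()/np.maximum(s,m).sum()
        return v/len(fm)
    best=None
    yaws=[p0[2]] if t in("half_bottle","tumbler","spit_cup","lid") else (np.arange(0,np.pi,np.pi/6) if p0[2] is None else [p0[2]])
    for y in yaws:
        y=y or 0.
        sim=np.array([[p0[0],p0[1],y],[p0[0]+.01,p0[1],y],[p0[0],p0[1]+.01,y],[p0[0],p0[1],y+.2]])
        r=minimize(cost,sim[0],method="Nelder-Mead",options=dict(initial_simplex=sim,xatol=2e-4,fatol=1e-4,maxiter=150))
        if best is None or r.fun<best.fun: best=r
    return best.x,1-best.fun
def locate(frames,t,p0,z0=0.,tol=.06):
    fm=[]
    for f in frames:
        c=[]
        for d in env.trace(f,t):
            if d["score"]<.2: continue
            v,u=np.nonzero(d["mask"]); 
            h=max(k[:,2].max() for k in MODEL[t])
            w=pix2plane(f,[[u.mean(),v.mean()]],z0+h/2)[0]; e=np.hypot(*(w[:2]-p0[:2]))
            if e<tol: c.append((e,d["mask"]))
        if c: fm.append((f,min(c,key=lambda k:k[0])[1].astype(float)))
    if not fm: return None
    return (*fit(fm,t,p0,z0),len(fm),[fit([x],t,p0,z0)[0][:2].round(4).tolist() for x in fm] )
E
cat > loc.py <<'E'
from h import *
F=[env.grab_frame("top"),env.grab_frame("scene")]
G=dict(half_bottle=(.59,-.37,0),tumbler=(.445,.40,0),spit_cup=(.585,.385,0),lid=(.453,-.375,0),corkscrew=(.678,.036,None),slate=(.51,-.187,None),glass_board=(.54,.187,None))
for t,p in G.items():
    r=locate(F,t,p); print(t,r and (r[0][:2].round(4),np.degrees(r[0][2]).round(1),round(r[1],3),r[2:]))
E
time python3 loc.py
```

```text
half_bottle (array([ 0.5965, -0.38  ]), np.float64(4.1), np.float64(0.953), (2, [[0.597, -0.3797], [0.5958, -0.3801]]))
tumbler (array([0.4446, 0.3993]), np.float64(1.7), np.float64(0.943), (2, [[0.4446, 0.3996], [0.4439, 0.3996]]))
spit_cup (array([0.589 , 0.3837]), np.float64(5.2), np.float64(0.942), (2, [[0.5893, 0.3838], [0.588, 0.3843]]))
lid (array([ 0.4534, -0.3757]), np.float64(9.2), np.float64(0.652), (2, [[0.4535, -0.3754], [0.4509, -0.3763]]))
corkscrew (array([0.6773, 0.0362]), np.float64(82.3), np.float64(0.875), (2, [[0.6776, 0.0372], [0.6773, 0.0361]]))
slate (array([ 0.5066, -0.1881]), np.float64(83.1), np.float64(0.948), (2, [[0.5071, -0.1869], [0.5074, -0.1893]]))
glass_board (array([0.5396, 0.186 ]), np.float64(-13.8), np.float64(0.963), (2, [[0.5401, 0.187], [0.5394, 0.1855]]))
real	0m33.238s
user	0m18.478s
sys	0m18.459s
```

Both cameras agree to within 1–3 mm, so I'll start with the bottle.

```bash
cat > act.py <<'E'
from h import *
BOARD=np.array([.5396,.186]); BY=-13.8; SLATE=np.array([.507,-.188])
ux=np.array([np.cos(np.radians(BY)),np.sin(np.radians(BY))]); NEAR=BOARD-.055*ux; FAR=BOARD+.055*ux
def down(a): # closing axis at angle a (deg); the half turn with the smaller wrist angle
    return a-90
def best(p,a):
    c=[]
    for y in (a-90,a+90):
        q=env.inverse_kinematics(p,[180,0,y])
        if q is not None: c.append((abs(q[5]),y))
    return [180,0,min(c)[1]]
def pick(xy,a,z,zhi,force,open_=1.0,lift=None):
    o=best([*xy,z],a); env.gripper_to(open_); env.goto([*xy,zhi],o)
    hit=env.move_straight([*xy,z],rate=.12,force_limit=12)
    env.gripper_to(0.,force); s=env.read_state(); w0=s["force"][2]
    env.move_straight([*xy,lift or zhi],rate=.15); e=env.read_state()
    print("pick hit",hit,"opening",round(s["opening"],3),"after lift",round(e["opening"],3),"ff",round(float(e["finger_force"]),1),"dFz",round(e["force"][2]-w0,2),"t",round(e["clock"],1))
def place(xy,a,z,zcarry,back,open_=1.0,zover=.015):
    o=best([*xy,z],a); env.move_straight([*xy,zcarry],rotation=o,rate=.2)
    env.move_straight([*xy,z+zover],rate=.15)
    env.dwell(.2)
    hit=env.move_straight([*xy,z-.006],rate=.025,force_limit=4); s=env.read_state()
    env.gripper_to(open_); env.dwell(.1); env.move_straight([*xy,back],rate=.15); e=env.read_state()
    print("place hit",hit,"z",round(s["position"][2],4),"expected",z,"xy",s["position"][:2].round(4),"t",round(e["clock"],1))
E
python3 - <<'E'
from act import *
s=env.read_state(); env.move_straight([*s["position"][:2],.30])
pick((.5965,-.380),90,.178,.29,40,open_=.7)
place(SLATE,90,.186,.27,.30,open_=.7)
f=env.grab_frame("scene"); g=env.grab_frame("top"); cv2.imwrite("pics/s1.png",f["image"])
r=locate([f,g],"half_bottle",(*SLATE,0),.008); print(r and (r[0],r[1]))
E
```

```text
pick hit False opening 0.311 after lift 0.317 ff 40.0 dFz -7.22 t 7.8
place hit True z 0.1859 expected 0.186 xy [ 0.5068 -0.1878] t 12.3
(array([ 0.50621475, -0.18829435,  0.19991304]), np.float64(0.9559914838736091))
```

View pics/s1.png

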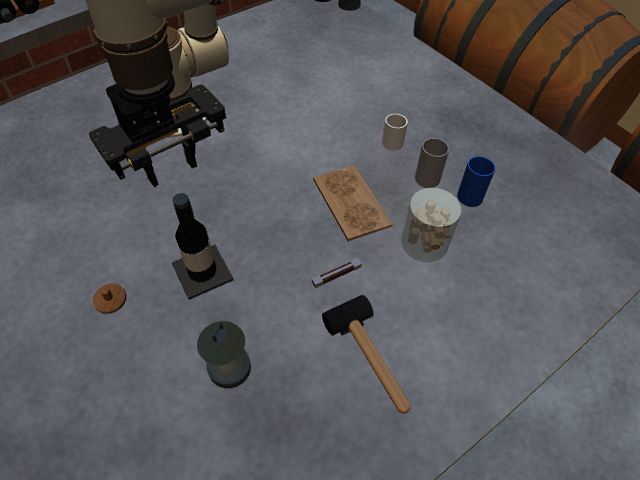

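The bottle stands centred on the slate at about (197,262). The cups are next.

Run:
```python
from act import *
pick((.589,.3838),90,.056,.20,20,lift=.20); place(FAR,90+BY,.068,.20,.22)
pick((.4445,.3995),90,.033,.20,20); place(NEAR,90+BY,.045,.20,.22)
env.move_straight([.40,0,.30],rate=.3)
f=env.grab_frame("scene"); g=env.grab_frame("top"); cv2.imwrite("pics/s2.png",f["image"])
for t,p in (("spit_cup",FAR),("tumbler",NEAR)):
    r=locate([f,g],t,(*p,0),.012); print(t,p,r)
```

```text
pick hit False opening 0.716 after lift 0.717 ff 20.0 dFz -2.8 t 18.4
place hit True z 0.068 expected 0.068 xy [0.5929 0.173 ] t 23.3
pick hit False opening 0.631 after lift 0.632 ff 20.0 dFz -3.45 t 28.1
place hit True z 0.0447 expected 0.045 xy [0.4862 0.199 ] t 33.4
spit_cup [0.59301239 0.17288066] (array([ 0.59205013,  0.17419841, -0.07722464]), np.float64(0.9413106292564721), 2, [[0.5922, 0.172], [0.5925, 0.1748]])
tumbler [0.48618761 0.19911934] (array([0.48640714, 0.19923896, 0.05640559]), np.float64(0.9402465750086204), 2, [[0.4874, 0.1978], [0.4867, 0.1995]])
```

View pics/s2.png

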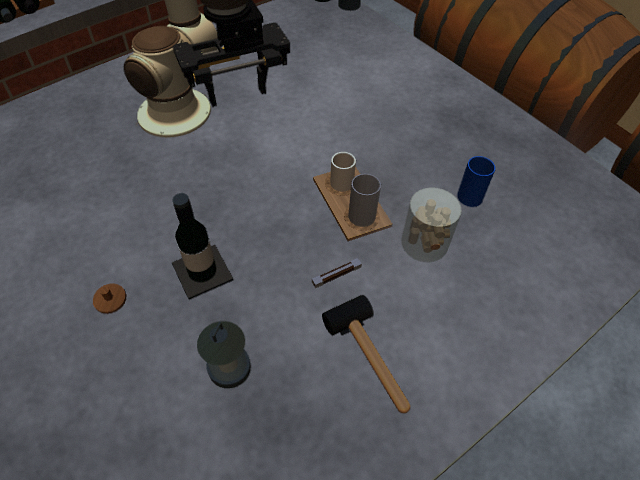

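Both cups stand on their discs, with the tumbler at (343,172) and the spit cup at (364,202). Now the lid, then the corkscrew.

Run:
```python
from act import *
T=np.array([.4864,.1992])
pick((.4535,-.3755),90,.011,.28,12,open_=.6)
place(T,90+BY,.012+.075+.011,.28,.22,open_=.6)
f=env.grab_frame("scene"); cv2.imwrite("pics/s3.png",cv2.resize(f["image"][100:260,260:460],(800,640))[:600])
B=np.array([.5065,-.188]); m=(B+T)/2; d=T-B; a=np.degrees(np.arctan2(d[1],d[0])); print(m,a)
pick((.6774,.0365),82.3+90,.003,.15,20,open_=.6)
place(m,a,.003,.15,.22,open_=.5)
env.move_straight([.38,.0,.30],rate=.3)
F=[env.grab_frame("scene"),env.grab_frame("top")]; cv2.imwrite("pics/s4.png",F[0]["image"])
for t,p,z in (("lid",(*T,0),.087),("tumbler",(*T,0),.012),("corkscrew",(*m,np.radians(a-90)),0),("half_bottle",(*B,0),.008),("spit_cup",(*FAR,0),.012)):
    r=locate(F,t,p,z); print(t,r)
print(env.read_state()["clock"])
```

```text
pick hit False opening 0.207 after lift 0.2 ff 12.0 dFz -0.97 t 42.3
place hit True z 0.0976 expected 0.09799999999999999 xy [0.4863 0.1991] t 49.4
[0.49645 0.0056 ] 92.97162284434384
pick hit False opening 0.181 after lift 0.182 ff 20.0 dFz -1.81 t 53.9
place hit True z 0.0026 expected 0.003 xy [0.4964 0.0056] t 60.1
lid (array([0.49033466, 0.19899577, 0.08723852]), np.float64(0.9468036465200382), 2, [[0.4899, 0.1982], [0.4902, 0.1992]])
tumbler (array([0.48637375, 0.19858735, 0.16449603]), np.float64(0.4293132778225446), 1, [[0.4864, 0.1986]])
corkscrew (array([0.49709054, 0.0061553 , 0.06972853]), np.float64(0.8414753568529134), 2, [[0.4967, 0.0048], [0.4993, 0.0065]])
half_bottle (array([ 0.50770169, -0.18770277,  0.07361732]), np.float64(0.9411673207577298), 2, [[0.5065, -0.188], [0.5076, -0.1862]])
spit_cup (array([0.59248651, 0.17306677, 0.10497859]), np.float64(0.9535295520117012), 1, [[0.5925, 0.1731]])
61.3583
```

View pics/s4.png

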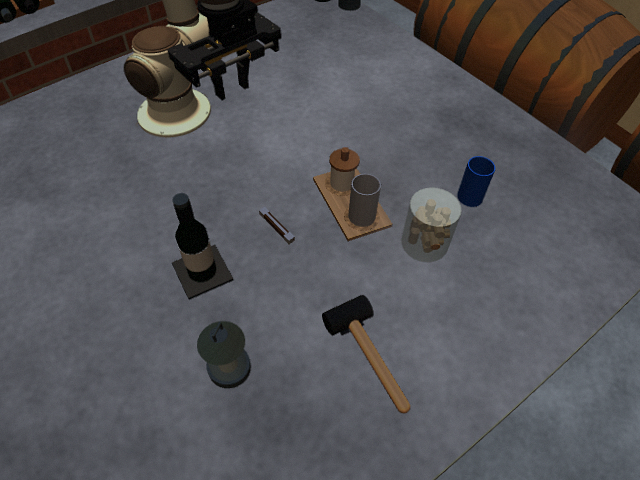

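View pics/s3.png

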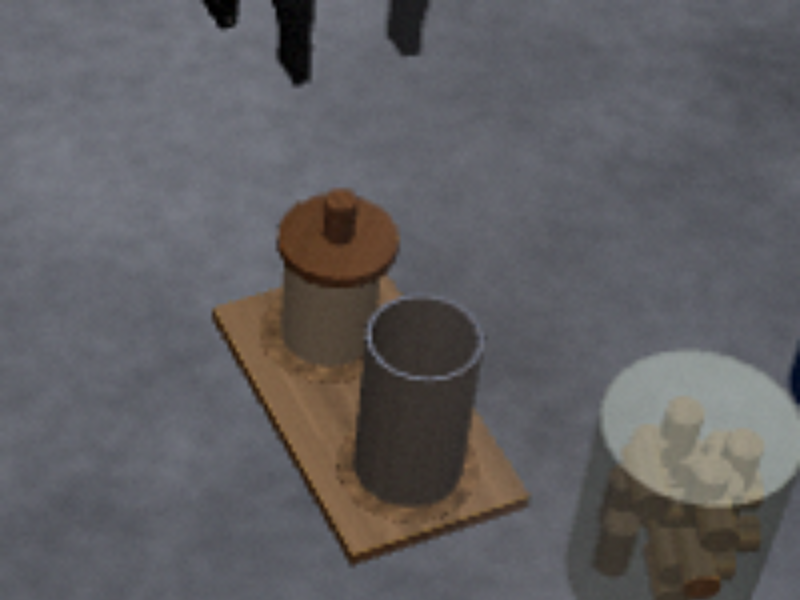

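Everything is in place. The lid, at (344,158), measures about 4 mm off the tumbler's centre in x. That is within tolerance, but there's plenty of time, so I'll recentre it with a grip along x.

Run:
```python
from act import *
T=np.array([.4864,.1990])
pick((.4902,.1988),0,.098,.22,12,open_=.45,lift=.13)
place(T,0,.098,.13,.22,open_=.45)
env.move_straight([.38,.0,.30],rate=.3)
F=[env.grab_frame("scene"),env.grab_frame("top")]; cv2.imwrite("pics/s5.png",cv2.resize(F[0]["image"][100:300,160:430],(800,592)))
for t,p,z in (("lid",(*T,0),.087),("tumbler",(*T,0),.012),("spit_cup",(*FAR,0),.012)):
    print(t,locate(F,t,p,z))
print(env.read_state()["clock"])
```

```text
pick hit False opening 0.206 after lift 0.199 ff 12.0 dFz -3.08 t 65.5
place hit True z 0.0977 expected 0.098 xy [0.4863 0.1989] t 68.6
lid (array([0.48821028, 0.1992191 , 0.08350698]), np.float64(0.9497395311968776), 2, [[0.4882, 0.1985], [0.4881, 0.1995]])
tumbler (array([0.48522849, 0.19977818, 0.15921024]), np.float64(0.455238582576436), 1, [[0.4852, 0.1998]])
spit_cup (array([0.59216354, 0.17386444, 0.18845743]), np.float64(0.9454915066172289), 2, [[0.5929, 0.1718], [0.5927, 0.175]])
69.9167
```

View pics/s5.png

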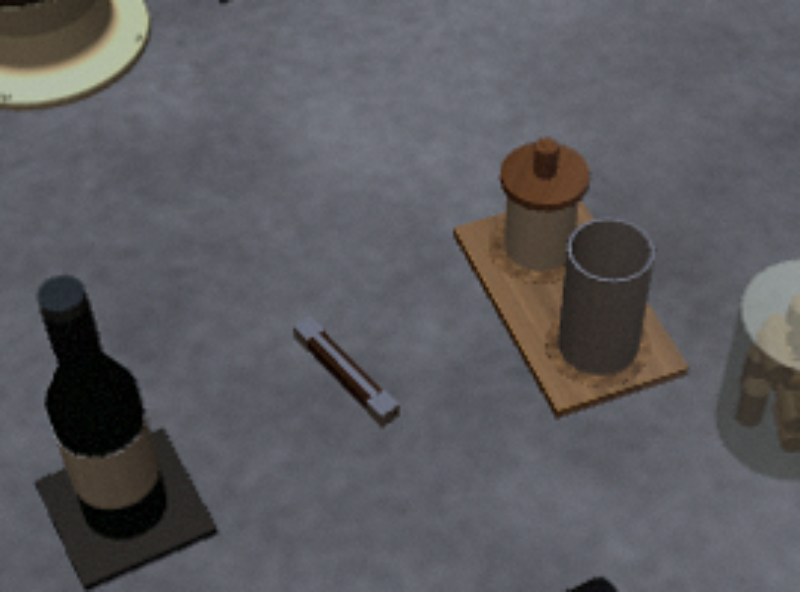

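The lid (545,172) now sits centred on the tumbler, the spit cup (607,297) is on the far disc, and the corkscrew (346,372) lies crosswise midway. The bottle is centred on the slate. Handing in.

```bash
python3 -c "
from workcell import env
print(env.close_job())"
```

```text
the job is handed in; nothing more can be done
None
```

The tasting place is laid as asked and handed in at about 70 s of the 136 s allowed; the camera checks put everything within tolerance, but the hand-in call returned no verdict.

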